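# Load the printer build plate past the dock's lock pin

### The job

Load the build plate into its dock: with the fingertips press the long release bar down and keep it down while you push the plate by its upright tab across the lock pin, until the plate is fully home against the end stop. Then take the hand away, so that the pin springs up behind the plate and locks it in. Only press and push: do not lift or tip the plate, and leave the other things where they are.

Things in the scene. Friction and masses are not known exactly. Their poses are not given: they have to be found in the camera images.
- station: the dock, a dark block fixed to the bench, spanning in its own frame x -125..135, y -195..105, z 0..30 mm (top face). Origin: at bench height, on the centre line of the plate's channel. +y is the direction in which the plate slides home; -x is the side with the release bar (towards the robot). Dock coordinates elsewhere in this list are in this frame, in mm
- stop (a point): middle of the end stop's face (grey painted block across the channel, 20 mm high, face at dock y = 79). The fully home plate has its centre at dock y = 29. Two aluminium rails 10 mm wide (inner faces at dock x = -56.5 and 56.5) guide the plate; from y = -41 on they carry lips over the plate's edges, lip tops at z = 43.5, 2.5 mm clear above the plate
- plate_mid (a point): the centre of the build plate, a loose aluminium plate with a black sheet, 110 (x) x 100 (y) x 8 mm, about 0.4 kg, lying in the channel on the dock's top, in which it slides easily (friction about 0.2, some 1.5 mm side play); its axes run as the dock's. At the start its leading (+y) edge stands 12 to 45 mm short of the lock pin
- tab (a point): centre of the rear (-y) face of the push tab: an upright aluminium plate 42 (x) x 6 (y) x 39 mm high, fixed to the plate by a 16 mm wide arm and hanging over the release bar. The point is 96 mm to the -x side of the plate's centre and 3 mm behind it (-y), 85.5 mm above the bench; the tab reaches from 66 to 105 mm, the arm from 66 to 72 mm above the bench
- bar_top (a point): centre of the top face of the release bar, a flat white-painted bar 24 (x) x 210 (y) x 10 mm, part of the spring plunger; centre line at dock x = -96, spanning dock y -180..30 (this point: x = -96, y = -75); its top is 62 mm above the bench when up (4 mm below the tab). It moves straight down without tilting, wherever it is pressed
- pin_top (a point): top centre of the lock pin, a steel pin 12 mm across in mid-channel (dock x = 0, y = -30), rigidly joined to the bar under the dock. Up, it stands 8 mm above the dock's top and blocks the plate; once the plate lies over it, it cannot rise. With the plate fully home, the plate's rear edge is 3 mm past the pin, which is then free to rise
- bar (a joint): how far the bar and pin are pressed down, m: 0 up, 0.016 at the lower end. The spring needs 3 N to start and 6 N at the end. The plate clears the pin from 0.008 on; 0.011 to 0.014 is comfortable
- jar: bystander: small glass jar with a black cap, 36 mm wide, 45 mm high, on the dock's ledge beyond the far rail; origin at the centre of its underside
- wheel: bystander: white printed wheel with a hub, 40 mm wide, 26 mm high, on the same ledge; origin at the centre of its underside
- scraper: bystander: scraper lying on the bench along the dock's robot side
- glue: bystander: white glue stick standing on the bench to the left, 28 mm wide, 90 mm high; origin at the centre of its underside
- spool: bystander: small grey filament spool lying flat on the right, 120 mm wide, 46 mm high
- driver: bystander: screwdriver lying on the right
- cup: bystander: grey cup on the left, 70 mm wide and high
Not all that is in view belongs to the job. Leave any red or yellow look-alike of the part that bears plate_mid alone.

How it is judged:
On the way, in this order (a step that is already met when the one before it is completed fails the run):
1. the fingers hold the release bar down (at least 8.5 mm) while the plate is still short of the pin (value of joint bar above 0.0085 m and contact force between the fingers and bar above 0.5 N and y of plate_mid in the frame of station below -0.0835 m), for 0.2 s.
2. the plate's leading edge has been pushed over the pin with the fingers still holding the bar down (y of plate_mid in the frame of station above -0.08 m and value of joint bar above 0.0065 m and contact force between the fingers and bar above 0.3 N), for 0.05 s.
At the end, for the whole second after the job is handed in: the plate lies flat in the dock within 4 mm of the end stop and the lock pin is up behind it (bar within 2 mm of its upper position), the hand clear; the other things within 15 mm of where they stood (y of plate_mid in the frame of station above 0.025 m and value of joint bar below 0.002 m and height (world z) of plate_mid below 0.0365 m and angle between plate_mid's own z axis and vertical below 0.03 rad and linear speed of bar below 0.02 m/s and distance of each of jar, wheel, scraper, glue, spool, driver, cup from where it was at the start of the episode below 0.015 m); the robot touches nothing.
It fails at once if the plate is lifted (more than 6 mm) or tipped (more than 0.09 rad) (height (world z) of plate_mid above 0.04 m or angle between plate_mid's own z axis and vertical above 0.09 rad).
It fails at once if a bystander is moved more than 15 mm (distance of any of jar, wheel, scraper, glue, spool, driver, cup from where it was at the start of the episode above 0.015 m).
It also fails if it takes over 38 s, if anything falls off the work surface, if the arm or the gripper's body presses on something with over 40 N, if the wrist force passes 120 N, or if a joint passes its speed limit or range.

### The arm

A 6-joint arm with a two-finger parallel gripper is mounted at the origin on the work surface. World frame = base frame: x ahead of the robot, y to its left, z up, the work surface at z = 0. Lengths are in m, angles in rad, forces in N, time in s.
With the tool pointing down it reaches from about 0.3 to 1 m from the base axis. Payload 5.1 kg.
Tool frame: the origin (TCP) lies between the finger pads; the fingertips stand 25 mm ahead of it and the grasp point (between the pads) lies 6 mm ahead of it (r.tip_reach is the distance from the TCP to the fingertips, in m); x points along the fingers, z is the direction in which the jaws open and shut, and the axes are right-handed (so a half turn about x gives the same grasp; the last joint's range is limited). The gripper opens to 95 mm and grips with 3 to 60 N. Pads are 20 mm wide; open, the fingers measure 119 mm over their backs; the gripper's body (75 mm by 180 mm) begins 59 mm behind the grasp point.
Start: joints at [-0.083, 0.124, 1.65, -0, 1.367, -0.083], TCP at [0.65, -0, 0.24] pointing down, gripper open.
Joint ranges: [-2.61, 2.61], [-1.02, 2.33], [0.03, 2.71], [-1.35, 4.49], [0.32, 2.68], [-2.91, 2.91]. Speed limits (rad/s): [2.57, 2.57, 3.14, 3.14, 3.14, 3.14].

### API

Orientations are given as a rotation vector (axis times angle).
In Python, from cell import r, snapshot, nets gives the robot as it stands.
- The arm moves only by the tool step_arm, never from a script. Its argument "motion" is a list of rows, each a list of 7 numbers: the turn, a rotation vector about the tool's x, y, z each as a share of 2 rad, from -1 to 1, then the shift along the tool's x, y, z each as a share of 0.2 m, from -1 to 1, then the closure, from -1 (fully open) to 1 (shut), so that 0 is half open. In form: [[ax, ay, az, tx, ty, tz, hand], ...]. A call has 1 to 12 rows; each row is the pose to reach, as a shift and turn from the pose commanded when the call began, along the tool's axes at that moment; what a row does not reach only later rows make up. A row lasts 1/10 s, in which the tool goes at most 50 mm and 8.59 degrees, less where a joint would pass 70% of its speed; a pose out of reach is approached as far as the arm can. A call with a number of a shift or a turn outside -1 to 1 is refused whole. A call with a gripper value outside its range is refused whole. The fingers move at their own pace and stop on an object; the grip force is fixed at half the most. Time passes only in rows, so rows that repeat a pose let the fingers close. It gives the time, the measured TCP pose, the force and the opening at its end, in the units of the state.
- r.read_state(): the state, without advancing time (a new reading comes with each control period).
- snapshot(name): name is "scene" or "side" or "wrist"; returns a dict with "color" (400x640x3 uint8, red, green, blue), "range_z" (400x640 float32, m along the optical axis (not along the pixel's ray), 0 where there is no reading), "K" (3x3 intrinsics, pixels), "R" (3x3) and "t" (3): a world point X has camera coordinates R X + t; the wrist camera has in their place "mount" (4x4, takes a point from camera to tool coordinates, whose origin is the TCP and whose axes are the tool frame's). Camera axes: x right, y down, z forward; pixel columns grow to the right and rows downward; lengths in m; the calibration is good to about 2 mm. A picture is of the moment at which its call begins: read the wrist's pose just before it.
- r.job_done(): hands the job in, once; it reports no verdict.
Trained networks look in the newest picture that a camera, given by its name, has taken for a name from the list of things; names that differ only in an ending like _2 or _b are one class to them, and where a whole thing is asked for, a point or a joint stands for the part that bears it (a point fixed in the world has none). Each returns a list of dicts, best first, with "confidence" (0 to 1); they miss things now and then, are a little off and sometimes report something else, mostly with a low value. They report only what shows in the picture. A call takes as long as a camera call. They do not tell look-alikes from the thing itself.
- nets.find_in(camera, target): "centre" ([x, y, z] in m, in world coordinates, good to about 4 mm: the middle of the surface that is visible of it).
The state is a dict: "t": time; "joints": joint angles; "joint_vel": joint speeds; "tau": joint torques, N m; "eef_pos": TCP position; "tcp_rot": TCP orientation; "ft_force": force on the tool from outside, world axes, zero at the start; "torque": the same for the moment, N m; "grip_width": finger opening in m.
Only numpy, scipy, OpenCV 4.12 (cv2) and the standard library are available. Lean on these libraries where they do the work, as an engineer would, in place of code of your own. Each camera call takes 0.05 s, during which the arm holds its last target. There are 200 camera calls.

## Working session

There is one attempt and no reset: what is moved stays moved. The work goes in short steps, Python scripts to look and compute and a tool call to move; the robot and the scene stay as the last step left them, time stands still between calls to the robot, and variables do not carry over. Pictures are saved under pics/ and viewed, about 8 in all and at most 12, crops included, and the job is handed in when it is done.

Besides the shell and the picture viewer there is one more tool, called after ">>>" as name(argument=value, ...) on one line, values as JSON. step_arm: Moves the arm, as the interface text tells. Shift numbers are shares of 0.2 m and turn numbers shares of 2 rad, none past 1 either way. Its arguments: {"type":"object","properties":{"motion":{"type":"array","items":{"type":"array","items":{"type":"number","minimum":-1,"maximum":1}}}},"required":["motion"]}

```bash
mkdir -p pics; ls
cat > h.py <<'E'
import numpy as np, cv2
from cell import r, snapshot, nets
def save(im,n): cv2.imwrite(f'pics/{n}.png',im[...,::-1])
def px2w(s,u,v,z=None):
    d=s["range_z"][int(v),int(u)] if z is None else z
    p=np.linalg.inv(s["K"])@np.array([u,v,1.])*d
    return s["R"].T@(p-s["t"])
def proj(s,X):
    c=s["R"]@np.array(X)+s["t"]; q=s["K"]@c; return (q[:2]/q[2]).round(0)
E
python3 - <<'E'
from h import *
st=r.read_state(); print(st["t"],st["eef_pos"],st["tcp_rot"],r.tip_reach)
ims=[]
for c in("scene","side"):
    s=snapshot(c); save(s["color"],c+"0"); np.savez(c+"0.npz",**s)
    for n in("station","stop","plate_mid","tab","bar_top","pin_top","jar","wheel","scraper","glue"):
        for q in nets.find_in(c,n)[:2]: print(c,n,np.round(q["centre"],3),round(q["confidence"],2),proj(s,q["centre"]))
E
```

```text
pics
0.0 [6.49406577e-01 3.63380057e-05 2.38389994e-01] [1.00608333e-04 1.57286326e+00 1.42464305e-04] 0.025
scene station [ 0.646 -0.032  0.034] 0.97 [301. 241.]
scene stop [ 0.65  -0.034  0.031] 0.96 [300. 242.]
scene plate_mid [0.377 0.225 0.01 ] 0.86 [431. 210.]
scene plate_mid [ 0.622 -0.143  0.037] 0.78 [267. 220.]
scene tab [0.37  0.224 0.008] 0.71 [431. 209.]
scene tab [ 0.33  -0.196  0.011] 0.7 [300. 159.]
scene bar_top [ 0.525 -0.116  0.058] 0.97 [294. 194.]
scene bar_top [ 0.623 -0.143  0.037] 0.69 [267. 220.]
scene pin_top [ 0.527 -0.109  0.065] 0.79 [295. 193.]
scene jar [ 0.738 -0.127  0.067] 0.54 [247. 245.]
scene wheel [0.716 0.003 0.04 ] 0.53 [301. 264.]
scene scraper [ 0.435 -0.002  0.004] 0.62 [346. 200.]
scene glue [0.442 0.384 0.052] 0.9 [489. 233.]
side station [0.594 0.003 0.029] 0.93 [305. 222.]
side stop [ 0.597 -0.004  0.031] 0.96 [305. 220.]
side stop [ 0.515 -0.062  0.06 ] 0.4 [342. 204.]
side plate_mid [0.371 0.233 0.009] 0.91 [368. 321.]
side plate_mid [ 0.607 -0.14   0.035] 0.68 [319. 190.]
side tab [0.366 0.233 0.007] 0.8 [370. 322.]
side tab [ 0.304 -0.173  0.007] 0.63 [427. 210.]
side bar_top [ 0.515 -0.064  0.059] 0.65 [342. 204.]
side pin_top [ 0.518 -0.064  0.063] 0.65 [341. 202.]
side jar [ 0.727 -0.116  0.059] 0.5 [277. 180.]
side wheel [0.703 0.013 0.037] 0.48 [265. 214.]
side scraper [ 0.441  0.005 -0.001] 0.77 [362. 244.]
side scraper [ 0.342 -0.333  0.018] 0.39 [422. 175.]
side glue [0.43  0.39  0.069] 0.62 [312. 364.]
side glue [0.704 0.011 0.038] 0.44 [265. 213.]
```

Run:
```python
import cv2
a=cv2.imread('pics/scene0.png');b=cv2.imread('pics/side0.png')
A=cv2.resize(a[140:300,190:510],(800,400),interpolation=3);B=cv2.resize(b[130:350,220:460],None,fx=2.5,fy=2.5,interpolation=3)
cv2.imwrite('pics/a.png',A);cv2.imwrite('pics/b.png',B)
```

```text
(no output)
```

View pics/a.png

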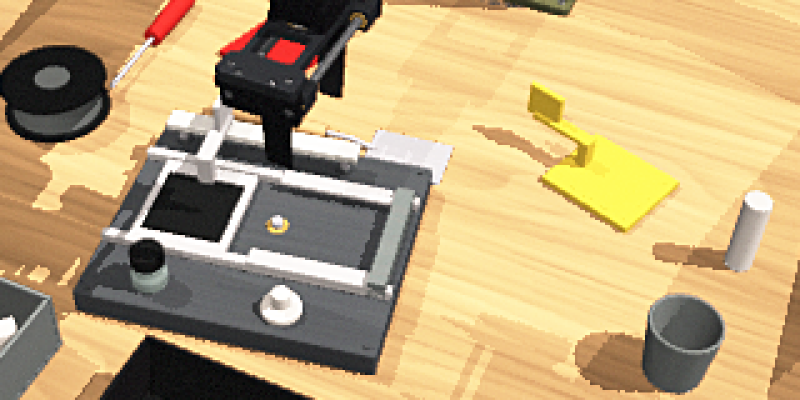

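View pics/b.png

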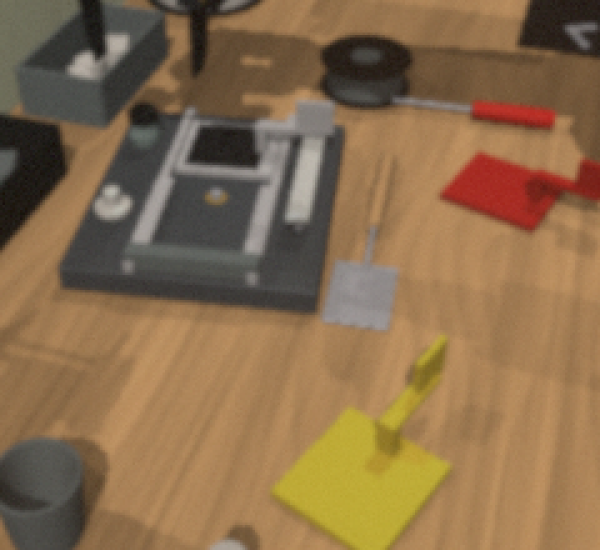

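The real plate is the aluminium one with the black sheet in the dock, at scene (267,220) and side (319,190). Look-alikes are the yellow one at scene (431,210) and the red one at scene (300,159), and I'll leave both alone. Next I measure the dock, bar and tab from the depth clouds.

```bash
cat >> h.py <<'E'
from scipy.spatial.transform import Rotation as Ro
def cloud(s,pose=None):
    v,u=np.mgrid[0:400,0:640]; d=s["range_z"]; m=(d>0.05)&(d<3)
    p=(np.linalg.inv(s["K"])@np.stack([u[m],v[m],np.ones(m.sum())]))*d[m]
    if pose is None: P=(s["R"].T@(p-np.array(s["t"])[:,None])).T
    else:
        M=s["mount"]; q=M[:3,:3]@p+M[:3,3:4]
        P=(Ro.from_rotvec(pose["tcp_rot"]).as_matrix()@q).T+pose["eef_pos"]
    return P,s["color"][m]
def rect(P):
    c,wh,a=cv2.minAreaRect((P[:,:2]*1000).astype(np.float32)); return np.round(c,1),np.round(wh,1),round(a,1)
E
python3 - <<'E'
from h import *
st=r.read_state(); w=snapshot("wrist"); save(w["color"],"w0")
C={"wrist":cloud(w,st)}
for c in("scene","side"): C[c]=cloud(dict(np.load(c+"0.npz")))
for k,(P,col) in C.items():
    box=(abs(P[:,0]-.62)<.25)&(abs(P[:,1]+.06)<.25)
    for nm,lo,hi in(("top",.026,.034),("bar",.057,.066),("tab",.08,.108)):
        m=box&(P[:,2]>lo)&(P[:,2]<hi)
        if nm!="top": m&=(P[:,0]<.6)&(col.min(1)>120)
        Q=P[m]
        if len(Q)<20: print(k,nm,len(Q));continue
        # keep robust
        lo_,hi_=np.percentile(Q[:,:2],1,0),np.percentile(Q[:,:2],99,0)
        g=np.all((Q[:,:2]>=lo_-.003)&(Q[:,:2]<=hi_+.003),1)
        print(k,nm,len(Q),rect(Q[g]),np.median(Q[:,2]).round(4),lo_.round(3),hi_.round(3))
E
```

```text
wrist top 30519 (array([667.7, -51.2]), array([385.3, 299.2]), 0.3) 0.0296 [ 0.478 -0.198] [0.857 0.096]
wrist bar 1594 (array([528.1, -92. ]), array([ 67.7, 169.5]), 30.2) 0.0616 [ 0.498 -0.176] [ 0.59 -0.01]
wrist tab 338 (array([ 535.3, -152. ]), array([34.6,  3. ]), 8.8) 0.0895 [ 0.519 -0.155] [ 0.552 -0.149]
scene top 5634 (array([669.7, -71.9]), array([345.7, 387.5]), 89.8) 0.0302 [ 0.479 -0.243] [0.86  0.098]
scene bar 436 (array([ 549.7, -107.5]), array([ 79.4, 209.6]), 10.2) 0.0616 [ 0.499 -0.213] [ 0.594 -0.01 ]
scene tab 43 (array([ 542.1, -152. ]), array([25.9,  7.7]), 15.2) 0.0928 [ 0.529 -0.156] [ 0.554 -0.147]
side top 3968 (array([671.7, -69.5]), array([392.9, 386.2]), 0.0) 0.0288 [ 0.478 -0.262] [0.865 0.121]
side bar 290 (array([520.5, -78.8]), array([ 23.1, 145.4]), 9.8) 0.0606 [ 0.499 -0.149] [ 0.539 -0.008]
side tab 92 (array([ 534.3, -152.4]), array([38.1, 11.9]), 11.9) 0.0965 [ 0.516 -0.158] [ 0.553 -0.145]
```

View pics/w0.png

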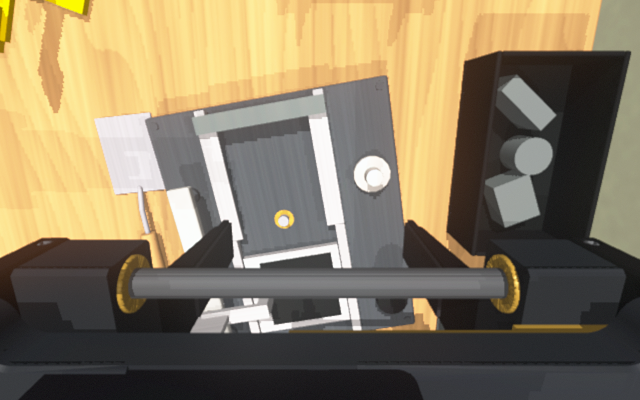

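Run:
```python
from h import *
st=r.read_state(); w=snapshot("wrist"); np.savez("wrist0.npz",**w)
C={"wrist":cloud(w,st),"side":cloud(dict(np.load("side0.npz"))),"scene":cloud(dict(np.load("scene0.npz")))}
# bar coarse frame: end/center
a=np.radians(10.)
for k,(P,col) in C.items():
    for it in range(4):
        X=np.array([np.cos(a),np.sin(a)]);Y=np.array([-X[1],X[0]])
        # bar centre line thru (0.5205,-0.0788)
        d=P[:,:2]-[.5205,-.0788]
        bx,by=d@X*1000,d@Y*1000
        m=(abs(P[:,2]-.0615)<.004)&(abs(bx)<18)&(by>-60)&(by<90)
        # line through per-bin mid of bx extremes
        ys=[];mid=[];wd=[]
        for lo in range(-60,70,10):
            q=bx[m&(by>lo)&(by<lo+10)]
            if len(q)>4: ys.append(lo+5);mid.append((q.min()+q.max())/2);wd.append(np.ptp(q))
        if len(ys)<3: break
        s,i=np.polyfit(ys,mid,1); a-=np.arctan(s)*.9
    print(k,"bar yaw",np.degrees(a).round(2),"off",round(i,1),"w",np.round(wd,0),"end",np.percentile(by[m],[0,1,99,100]).round(1),"z",np.median(P[m,2]).round(4))
    # dock frame from bar: origin
    end=np.percentile(by[m],99.7)
    O=np.array([.5205,-.0788])+X*(i/1000+.096)+Y*(end-30)/1000
    f=(P[:,:2]-O)*1000; fx,fy=f@X,f@Y
    print("  O",O.round(4))
    z=P[:,2]
    top=(abs(z-.03)<.003)&(fx>-140)&(fx<150)&(fy<120)&(fy>-210)
    print("  top fx",np.percentile(fx[top],[.3,99.7]).round(1),"fy",np.percentile(fy[top],[.3,99.7]).round(1))
    pin=(z>.035)&(z<.041)&(abs(fx)<14)&(abs(fy+30)<14); print("  pin",pin.sum(),fx[pin].mean().round(1) if pin.any() else 0,fy[pin].mean().round(1) if pin.any() else 0)
    stp=(z>.046)&(z<.053)&(abs(fx)<45)&(abs(fy-85)<20); print("  stop",np.percentile(fy[stp],[1,99]).round(1) if stp.any() else 0)
    pl=(abs(z-.038)<.003)&(abs(fx)<50)&(fy<-36); print("  plate lead",np.percentile(fy[pl],[1,99,99.7]).round(1) if pl.any() else 0)
    tb=(z>.076)&(z<.108)&(abs(fx+96)<30)&(fy<-20); print("  tab fx",np.percentile(fx[tb],[1,99]).round(1),"fy",np.percentile(fy[tb],[1,50,99]).round(1),"z",z[tb].max().round(3))
```

```text
wrist bar yaw 11.82 off -0.5 w [10. 14. 24. 25. 25. 25. 24. 24.] end [-59.9 -57.9  69.7  70.3] z 0.0616
  O [ 0.6058 -0.0201]
  top fx [-120.   135.4] fy [-197.7  102.9]
  pin 91 -0.9 -33.0
  stop [75.  94.1]
  plate lead [-170.7  -69.9  -38. ]
  tab fx [-113.5  -78.6] fy [-120.  -114.7 -113.6] z 0.101
side bar yaw 9.94 off 0.3 w [22. 22. 22. 23. 21. 22. 24. 22. 24. 21. 24. 21. 23.] end [-59.3 -57.5  71.6  72.7] z 0.0606
  O [ 0.608  -0.0201]
  top fx [-123.9  132.7] fy [-193.1  104.6]
  pin 10 -0.2 -30.2
  stop [76.5 97.2]
  plate lead [-2013.    -67.2   -66.2]
  tab fx [-123.4  -76.1] fy [-2000.3  -116.4  -111.9] z 0.105
scene bar yaw 9.54 off -1.6 w [26. 27. 25. 26. 25. 25. 26. 23. 27. 25.] end [-59.9 -59.3  70.9  71.6] z 0.0616
  O [ 0.6068 -0.0223]
  top fx [-123.5  135.4] fy [-192.8  104.9]
  pin 15 -0.5 -30.4
  stop [79.1 97.4]
  plate lead [-166.6  -67.3  -66.7]
  tab fx [-104.9  -73. ] fy [-120.9 -115.6 -113.3] z 0.107
```

Dock yaw is about 9.8° with its origin near (0.608, -0.0215), and the plate's leading edge is at -67. That puts the tab's rear face at -120, which agrees with the depth. I'll close the fingers and go above the bar, behind the tab.

>>> step_arm(motion=[[-0.0855, 0, 0, 0.1, -0.89, -0.56, 1], [-0.0855, 0, 0, 0.1, -0.89, -0.56, 1], [-0.0855, 0, 0, 0.1, -0.89, -0.56, 1], [-0.0855, 0, 0, 0.1, -0.89, -0.56, 1], [-0.0855, 0, 0, 0.1, -0.89, -0.56, 1], [-0.0855, 0, 0, 0.4, -0.89, -0.56, 1], [-0.0855, 0, 0, 0.6, -0.89, -0.56, 1], [-0.0855, 0, 0, 0.6, -0.89, -0.56, 1], [-0.0855, 0, 0, 0.6, -0.89, -0.56, 1]])

```text
t: 2.1
eef_pos: [0.5379, -0.1775, 0.1196]
tcp_rot: [-0.134, 1.568, 0.135]
ft_force: [1.1, -0.2, 0.9]
grip_width: 0.0284
```

Run:
```python
from h import *
st=r.read_state(); print(st["t"],st["eef_pos"],st["tcp_rot"],st["grip_width"],st["ft_force"])
O=np.array([.608,-.0215]);a=np.radians(9.8);X=np.array([np.cos(a),np.sin(a)]);Y=np.array([-X[1],X[0]])
d=(st["eef_pos"][:2]-O)*1000;print(d@X,d@Y)
w=snapshot("wrist");s=snapshot("side")
im=np.hstack([w["color"][100:400,120:520],cv2.resize(s["color"][150:250,280:413],(400,300))]);save(im,"m1")
```

```text
2.1 [ 0.53790291 -0.1775144   0.11955423] [-0.13376121  1.56816149  0.13545218] 0.0283770848923523 [ 1.05884924 -0.20237641  0.88051584]
-95.62935564695276 -141.8066327620021
```

View pics/m1.png

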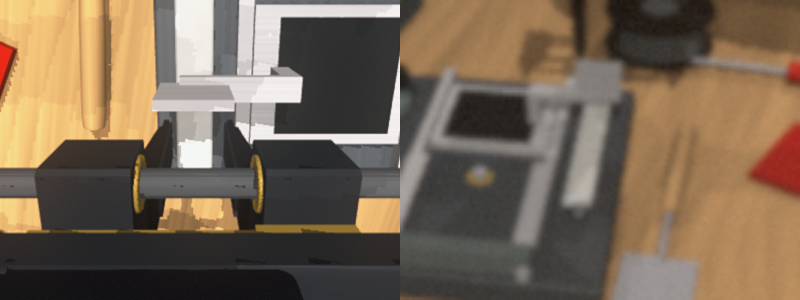

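The picture shows the fingers straddling the bar's line, centred on the white bar at left-half (195,150), just behind the tab at (195,95). The gripper is still closing, so I'll let it finish and go down to just above the bar.

>>> step_arm(motion=[[0, 0, 0, 0, 0, 0, 1], [0, 0, 0, 0, 0, 0, 1], [0, 0, 0, 0, 0, 0, 1], [0, 0, 0, 0, 0, 0, 1], [0, 0, 0, 0.1, 0, 0, 1], [0, 0, 0, 0.13, 0, 0, 1], [0, 0, 0, 0.13, 0, 0, 1], [0, 0, 0, 0.13, 0, 0, 1]])

```text
t: 3.0
eef_pos: [0.538, -0.1781, 0.0938]
tcp_rot: [-0.134, 1.567, 0.134]
ft_force: [-0.1, -0.6, -0.1]
grip_width: 0.0003
```

>>> step_arm(motion=[[0, 0, 0, 0.01, 0, 0, 1], [0, 0, 0, 0.02, 0, 0, 1], [0, 0, 0, 0.03, 0, 0, 1], [0, 0, 0, 0.03, 0, 0, 1], [0, 0, 0, 0.03, 0, 0, 1]])

```text
t: 3.5
eef_pos: [0.538, -0.178, 0.0876]
tcp_rot: [-0.134, 1.567, 0.134]
ft_force: [-0.7, -0.4, -0.4]
grip_width: 0.0006
```

>>> step_arm(motion=[[0, 0, 0, 0.01, 0, 0, 1], [0, 0, 0, 0.02, 0, 0, 1], [0, 0, 0, 0.025, 0, 0, 1], [0, 0, 0, 0.025, 0, 0, 1], [0, 0, 0, 0.025, 0, 0, 1]])

```text
t: 4.0
eef_pos: [0.5382, -0.1781, 0.0829]
tcp_rot: [-0.134, 1.566, 0.134]
ft_force: [0.2, 0.4, 3.2]
grip_width: 0.0006
```

Contact gives 3.2 N, with the bar about 4 mm down. I'll press to about 12 mm.

>>> step_arm(motion=[[0, 0, 0, 0.015, 0, 0, 1], [0, 0, 0, 0.03, 0, 0, 1], [0, 0, 0, 0.042, 0, 0, 1], [0, 0, 0, 0.042, 0, 0, 1], [0, 0, 0, 0.042, 0, 0, 1], [0, 0, 0, 0.042, 0, 0, 1]])

```text
t: 4.6
eef_pos: [0.5383, -0.1781, 0.0745]
tcp_rot: [-0.135, 1.566, 0.134]
ft_force: [-0.3, -0.1, 4.2]
grip_width: 0.0001
```

Run:
```python
from h import *
O=np.array([.608,-.0215]);a=np.radians(9.8);X=np.array([np.cos(a),np.sin(a)]);Y=np.array([-X[1],X[0]])
st=r.read_state(); print(st["ft_force"])
for c in("side","scene","wrist"):
    s=snapshot(c);P,_=cloud(s,st if c=="wrist" else None)
    f=(P[:,:2]-O)*1000;fx,fy=f@X,f@Y;z=P[:,2]
    m=(abs(fx+96)<8)&(fy>-80)&(fy<22)&(z<.07)&(z>.035);print(c,"bar z",np.median(z[m]).round(4),m.sum())
    m=(abs(fx)<3.5)&(abs(fy+30)<3.5)&(z<.05);print("  pin z",np.median(z[m]).round(4),m.sum())
```

```text
[-0.25412061 -0.14567511  4.21604231]
side bar z 0.0484 142
  pin z 0.0293 5
scene bar z 0.049 187
  pin z 0.0307 5
wrist bar z 0.0489 4069
  pin z 0.0301 202
```

The bar is about 12 mm down and the pin is flush, and all three views agree. Now I push along dock +y.

>>> step_arm(motion=[[0, 0, 0, 0, 0.03, 0, 1], [0, 0, 0, 0, 0.06, 0, 1], [0, 0, 0, 0, 0.09, 0, 1], [0, 0, 0, 0, 0.12, 0, 1], [0, 0, 0, 0, 0.15, 0, 1], [0, 0, 0, 0, 0.18, 0, 1], [0, 0, 0, 0, 0.21, 0, 1], [0, 0, 0, 0, 0.24, 0, 1], [0, 0, 0, 0, 0.27, 0, 1], [0, 0, 0, 0, 0.3, 0, 1]])

```text
t: 5.75
eef_pos: [0.528, -0.1186, 0.0747]
tcp_rot: [-0.135, 1.566, 0.134]
ft_force: [1.1, -5.2, 5.7]
grip_width: 0.0006
```

```bash
cat > chk.py <<'E'
from h import *
O=np.array([.608,-.0215]);a=np.radians(9.8);X=np.array([np.cos(a),np.sin(a)]);Y=np.array([-X[1],X[0]])
st=r.read_state(); print(st["t"],np.round(st["ft_force"],1),st["eef_pos"].round(4) if hasattr(st["eef_pos"],"round") else st["eef_pos"])
d=(np.array(st["eef_pos"])[:2]-O)*1000;print("tcp dock",(d@X).round(1),(d@Y).round(1))
for c in("side","scene","wrist"):
    s=snapshot(c);P,_=cloud(s,st if c=="wrist" else None)
    save(s["color"],f"c_{c}_{int(st['t']*100)}")
    f=(P[:,:2]-O)*1000;fx,fy=f@X,f@Y;z=P[:,2]
    pl=(abs(z-.038)<.0035)&(abs(fx)<40)&(fy<78)&(fy>-170);
    m=(abs(fx+96)<8)&(fy>-175)&(fy<28)&(z<.066)&(z>.04)
    t=(z>.08)&(z<.108)&(abs(fx+96)<18)&(fy>d@Y-10)&(fy<d@Y+25)
    pc=lambda q,p:np.percentile(q,p).round(1) if len(q)>5 else None
    print(c,"plate fy",pc(fy[pl],[1,99]),"z",np.median(z[pl]).round(4),"bar z",np.median(z[m]).round(4),m.sum(),"tab",pc(fy[t],[2,50,98]))
E
python3 chk.py
```

```text
5.75 [ 1.1 -5.2  5.7] [ 0.528  -0.1186  0.0747]
tcp dock -95.4 -82.1
side plate fy [-113.5  -12.3] z 0.037 bar z 0.0482 165 tab [-76.4 -59.4 -57.3]
scene plate fy [-112.5  -12.6] z 0.0384 bar z 0.0488 262 tab [-69.1 -58.5 -57.2]
wrist plate fy [-104.5  -16. ] z 0.0381 bar z 0.0489 5651 tab [-88.3 -59.6 -58.7]
```

The plate is over the pin (centre about -62) and flat, and the bar is still 12 mm down. I'll keep going.

>>> step_arm(motion=[[0, 0, 0, 0, 0.03, 0, 1], [0, 0, 0, 0, 0.06, 0, 1], [0, 0, 0, 0, 0.09, 0, 1], [0, 0, 0, 0, 0.12, 0, 1], [0, 0, 0, 0, 0.15, 0, 1], [0, 0, 0, 0, 0.18, 0, 1], [0, 0, 0, 0, 0.21, 0, 1], [0, 0, 0, 0, 0.24, 0, 1], [0, 0, 0, 0, 0.27, 0, 1], [0, 0, 0, 0, 0.3, 0, 1], [0, 0, 0, 0, 0.33, 0, 1], [0, 0, 0, 0, 0.36, 0, 1]])

```text
t: 7.1
eef_pos: [0.5154, -0.0475, 0.0742]
tcp_rot: [-0.134, 1.567, 0.134]
ft_force: [1.1, -3.3, 4.3]
grip_width: 0.0005
```

```bash
python3 chk.py
```

```text
7.1 [ 1.1 -3.3  4.3] [ 0.5154 -0.0475  0.0742]
tcp dock -95.7 -9.9
side plate fy [-40.5  59.3] z 0.0371 bar z 0.0477 65 tab [-1.4 13.  14.9]
scene plate fy [-46.   58.9] z 0.0383 bar z 0.0484 266 tab [11.5 14.2 15. ]
wrist plate fy [-32.   56.9] z 0.0379 bar z 0.0484 971 tab [-16.4  12.7  13.6]
```

>>> step_arm(motion=[[0, 0, 0, 0, 0.02, 0, 1], [0, 0, 0, 0, 0.04, 0, 1], [0, 0, 0, 0, 0.06, 0, 1], [0, 0, 0, 0, 0.075, 0, 1], [0, 0, 0, 0, 0.085, 0, 1], [0, 0, 0, 0, 0.085, 0, 1]])

```text
t: 7.85
eef_pos: [0.5124, -0.0308, 0.0741]
tcp_rot: [-0.134, 1.567, 0.135]
ft_force: [1.2, -2.2, 3.9]
grip_width: 0.0005
```

>>> step_arm(motion=[[0, 0, 0, 0, 0.005, 0, 1], [0, 0, 0, 0, 0.01, 0, 1], [0, 0, 0, 0, 0.01, 0, 1]])

```text
t: 8.15
eef_pos: [0.5121, -0.0292, 0.0742]
tcp_rot: [-0.134, 1.567, 0.134]
ft_force: [0.6, -4.3, 3.4]
grip_width: 0.0003
```

```bash
python3 chk.py
```

```text
8.15 [ 0.6 -4.3  3.4] [ 0.5121 -0.0292  0.0742]
tcp dock -95.8 8.7
side plate fy [-22.5  64. ] z 0.0371 bar z 0.0477 31 tab [ 9.9 31.6 33.5]
scene plate fy [-49.5  74.8] z 0.0384 bar z 0.0487 251 tab [30.6 31.9 33.3]
wrist plate fy [-13.5  74.4] z 0.0378 bar z 0.0486 102 tab [ 2.3 30.8 31.7]
```

It's close to home, so I'll push gently until the stop can be felt.

>>> step_arm(motion=[[0, 0, 0, 0, 0.005, 0, 1], [0, 0, 0, 0, 0.01, 0, 1], [0, 0, 0, 0, 0.01, 0, 1]])

```text
t: 8.6
eef_pos: [0.512, -0.0283, 0.0744]
tcp_rot: [-0.137, 1.567, 0.133]
ft_force: [0.5, -8.4, 4.2]
grip_width: 0.0003
```

>>> step_arm(motion=[[0, 0, 0, 0, 0.005, 0, 1], [0, 0, 0, 0, 0.005, 0, 1]])

```text
t: 8.8
eef_pos: [0.5119, -0.028, 0.0746]
tcp_rot: [-0.138, 1.567, 0.132]
ft_force: [0.0, -11.0, 5.3]
grip_width: 0.0006
```

Force rises to 11 N while motion has stopped, so the plate is against the stop. I'll back off the tab a little before lifting, so friction doesn't lift the plate.

>>> step_arm(motion=[[0, 0, 0, 0, -0.02, 0, 1], [0, 0, 0, 0, -0.04, 0, 1], [0, 0, 0, 0, -0.05, 0, 1], [0, 0, 0, 0, -0.05, 0, 1]])

```text
t: 9.2
eef_pos: [0.513, -0.0355, 0.0739]
tcp_rot: [-0.133, 1.568, 0.135]
ft_force: [-1.5, 3.1, 4.0]
grip_width: 0.0002
```

```bash
python3 chk.py
```

```text
9.2 [-1.5  3.1  4. ] [ 0.513  -0.0355  0.0739]
tcp dock -96.0 2.3
side plate fy [-22.4  65.2] z 0.0371 bar z 0.047 37 tab [ 2.9 14.5 26.2]
scene plate fy [-23.   75.4] z 0.0385 bar z 0.0484 264 tab None
wrist plate fy [-19.8  74.7] z 0.0377 bar z 0.0481 101 tab [-7.  25.8 27.3]
```

>>> step_arm(motion=[[0, 0, 0, -0.03, 0, 0, 1], [0, 0, 0, -0.06, 0, 0, 1], [0, 0, 0, -0.1, 0, 0, 1], [0, 0, 0, -0.2, 0, 0, 1], [0, 0, 0, -0.35, 0, 0, 1], [0, 0, 0, -0.5, 0, 0, 1], [0, 0, 0, -0.6, 0, 0, 1], [0, 0, 0, -0.6, 0, 0, 1]])

```text
t: 10.15
eef_pos: [0.5155, -0.0369, 0.1984]
tcp_rot: [-0.136, 1.559, 0.132]
ft_force: [0.4, -0.6, 0.0]
grip_width: 0.0003
```

```bash
python3 chk.py
python3 - <<'E'
from h import *
import glob
a,b,c=[sorted(glob.glob(f'pics/c_{k}_*.png'),key=lambda f:int(f.split('_')[-1][:-4]))[-1] for k in("scene","side","wrist")]
A=cv2.resize(cv2.imread(a)[170:290,215:375],(400,300));B=cv2.resize(cv2.imread(b)[165:265,240:373],(400,300));C=cv2.resize(cv2.imread(c),(480,300))
cv2.imwrite('pics/fin.png',np.vstack([np.hstack([A,B]),np.hstack([C,np.zeros((300,320,3),np.uint8)])]))
O=np.array([.608,-.0215]);t=np.radians(9.8);X=np.array([np.cos(t),np.sin(t)]);Y=np.array([-X[1],X[0]])
for k in("side","scene"):
    s=snapshot(k);P,_=cloud(s);f=(P[:,:2]-O)*1000;fx,fy=f@X,f@Y;z=P[:,2]
    m=(abs(fx)<4)&(abs(fy+30)<4)&(z<.06);print(k,"pin z",np.sort(z[m]).round(4))
E
```

```text
10.15 [ 0.4 -0.6  0. ] [ 0.5155 -0.0369  0.1984]
tcp dock -93.7 0.6
side plate fy [-27.9  64.9] z 0.037 bar z 0.0608 171 tab None
scene plate fy [-33.1  74.8] z 0.0383 bar z 0.0618 354 tab None
wrist plate fy [-166.8   74.2] z 0.0352 bar z 0.0655 512 tab [24.  24.6 25.4]
side pin z [0.033  0.0349 0.0355 0.0369 0.0369 0.0371 0.0375]
scene pin z [0.0296 0.0332 0.0337 0.034  0.0361 0.037  0.0373 0.0386 0.0389 0.0414]
```

View pics/fin.png

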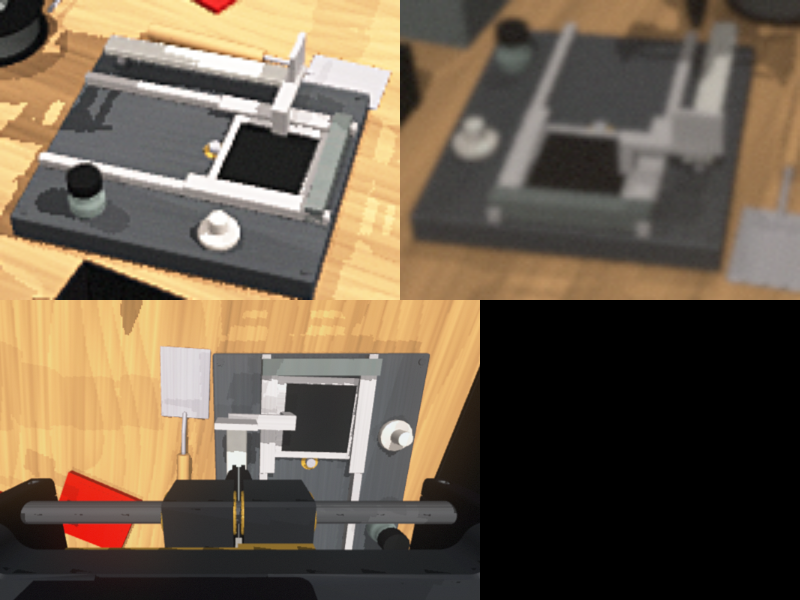

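The scene view (top left) shows the plate against the stop, with the pin standing clear behind its rear edge at (212,150). The bar is back at its starting height, and the jar and wheel haven't moved. I'm handing the job in.

```bash
python3 -c "
from cell import r
print(r.read_state()['t'],r.job_done())"
```

```text
the job is handed in; nothing more can be done
10.4 None
```

The plate is loaded and locked in the dock, and I handed the job in at 10.4 s of the 38 s limit; no verdict was reported. I pressed the bar about 12 mm down with closed fingers behind the tab. I then pushed the plate over the pin until the stop pushed back with 11 N, backed off the tab and lifted away.

**Last checks**
- **Bar:** it is back up, at z 0.061–0.062, the same as at the start in both fixed cameras.
- **Pin:** it stands up behind the plate's rear edge, both in the picture and in the depth.
- **Plate:** it lies flat at z about 0.038.
- **Hand:** it is clear, with the fingertips about 17 cm above the bench and no contact force.
- **Other things:** those in the final pictures look unmoved. I did not measure any of them again, and the glue stick and cup were outside the last crops.

**Readings that disagreed**
- The wrist camera's first yaw for the dock was 11.8°, against 9.5–9.9° from the fixed cameras, because the bar was partly hidden. I used 9.8°.
- Its last bar height, 0.0655, was also off because the fingers were in view.
- The depth of the plate's leading edge at the end read short, at 65–75 mm against the stop at 79 mm, probably because the lips and the stop hid it. I relied on the stop force, the tab position before backing off and the raised pin instead.

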